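# Open the push-and-turn cap of the furniture-oil tin

### The arm

A 7-joint arm with a two-finger parallel gripper is mounted at the origin on a cart in front of the work surface, level with it; the furniture and walls round the work are solid. World frame = base frame: x ahead of the robot, y to its left, z up, the work surface at z = 0. Lengths are in m, angles in rad, forces in N, time in s.
With the tool pointing down it reaches from about 0.4 to 0.85 m from the base axis. Payload 10.4 kg.
Tool frame: the origin (TCP) lies midway between the tips of the shut fingers; the grasp point (between the pads) lies 19 mm behind it; z points along the fingers, y is the direction in which the jaws open and shut (so a half turn about z gives the same grasp; the last joint's range is limited). The gripper opens to 85 mm and grips with 20 to 120 N. Pads are 22 mm wide; open, the fingers measure 114 mm over their backs; the gripper's body (76 mm by 85 mm) begins 54 mm behind the grasp point. The pads swing forward as they close: fully open they stand 13 mm farther back than shut.
Start: joints at [1.23, 0.332, -0.065, 1.46, 0.022, 1.35, -0.088], TCP at [0.195, -0.594, 0.231] pointing down, gripper open.
Joint ranges: [-2.6, 2.6], [-0.5, 2.12], [-1.47, 1.34], [0.16, 2.42], [-1.27, 4.41], [0.06, 2.06], [-2.6, 2.6]. Speed limits (rad/s): [2.22, 2.22, 2.79, 2.79, 3.14, 3.14, 3.14].

### API

Orientations are given as a unit quaternion [x, y, z, w].
In Python, from plant import ctrl, jaws, kinematics, eyes, order, sensors gives the robot as it stands. Calls block until the motion is done:
- ctrl.move_to(position, orientation): joint-space move of the TCP to a pose.
- ctrl.move_linear(position, feed=0.15, attitude=None, threshold=None): straight line of the TCP; attitude=None keeps the orientation; feed is the mean speed in m/s. With threshold (N) it stops when the force on the tool has changed by that much, and returns True; else False.
- ctrl.goto_joints(angles): joint-space move.
- jaws.open_jaws() and jaws.grab(effort=None): open the fingers fully, or close them until they stop; effort is the grip in N (None keeps the last).
- ctrl.dwell(seconds).
- kinematics.ik(position, orientation): joint angles nearest the present ones, or None.
- eyes.grab_frame(name): name is "side" or "top"; returns a dict with "color" (384x512x3 uint8, red, green, blue), "K" (3x3 intrinsics, pixels), "world_from_camera" (4x4, takes a point from camera to world coordinates). Camera axes: x right, y up, looking along -z (the intrinsics and any distortion apply to the point x, -y, -z); pixel columns grow to the right and rows downward; lengths in m; the calibration is good to about 2 mm. A picture is of the moment at which its call begins. There is no depth.
A pose or a line that the arm cannot do raises ctrl.PlanningError and nothing moves.
- order.job_done(): hands the job in, once; it reports no verdict.
Readings, each from a call of its own:
- sensors.read_time(): time.
- sensors.read_joints(): joint angles.
- sensors.read_joint_velocities(): joint speeds.
- sensors.read_effort(): joint torques, N m.
- sensors.read_ee_pos(): TCP position.
- sensors.read_ee_rot(): TCP orientation.
- sensors.read_wrist_force(): force on the tool from outside, world axes, zero at the start.
- sensors.read_wrist_torque(): the same for the moment, N m.
- sensors.read_finger_gap(): opening from 0.0 (shut) to 1.0 (fully open).
Only numpy, scipy, OpenCV 4.12 (cv2) and the standard library are available. Lean on these libraries where they do the work, as an engineer would, in place of code of your own. Each camera call takes 0.05 s, during which the arm holds its last target.

### The job

Slide the oblong furniture-oil tin along its wooden runner, without lifting or tipping it, from the bar mark to the ring mark, so that its cap stands abreast of the brass ring, and let it come to rest there with the cap still locked. Then open its safety cap there: press the cap down, twist it counter-clockwise (seen from above) while it is pressed until it comes free, and lift it off, leaving the tin in its groove at the ring. Finish while still holding the cap in the gripper, level, straight above the tin's mouth and a few centimetres clear of it; leave the other wares where they stand.

Things in the scene. Friction and masses are not known exactly. Their poses are not given: they have to be found in the camera images.
- runner: Fixed pale wooden board, 160 (x) by 380 mm (y), flat on the table. A groove runs along its y: two smooth metal glide strips, tops 14 mm above the table, between metal-lined rails 67 mm apart (16 mm thick, tops 32 mm above the table), closed by low blocks at y = -174 and +174 mm (tops 28 mm up). The marks lie on the ledge in front of the near rail. Origin on the table, on the groove's centre line, midway between the ends.
- ring_mark: Goal mark: flat brass ring, 32 mm outside, 22 mm inside, 3 mm thick, fixed on the front ledge 70 mm from the groove's centre line, 90 mm left or right of the runner's middle. Origin at the centre of its underside; axes parallel to the runner's. The tin is in place when its origin is level with the ring's along the runner's y.
- bar_mark: Start mark: plain flat brass bar, 32x9x3 mm, fixed on the ledge 180 mm from the ring, at the other side. Origin at the centre of its underside; axes parallel to the runner's.
- tin: Loose oblong metal tin, 62 mm (x, across the groove) by 110 mm (y, along it), body 70 mm tall, about 0.75 kg, blank paper labels, standing in the groove abreast of the bar mark; the rails keep it from turning, it slides easily on the strips. Origin at the centre of its underside; axes parallel to the runner's. A neck 26 mm across with lugs rises from the middle of its top.
- tin_mouth (a point): Middle of the top of the tin's neck, 102 mm above the tin's underside. A white sprung plug in the neck stands up to 14 mm higher when the cap is off.
- cap: Loose black ribbed round safety cap, 50 mm across, 28 mm tall, 30 g, hollow, locked on the neck with its x along the tin's. Origin at the centre of its underside, 87 mm above the tin's underside. It must be pressed down over 4.5 mm (10 N; bottoms at 7.5 mm, 12 N) and kept pressed to turn counter-clockwise; 55 to 75 degrees from locked (stop at 75) it lifts straight off. Clockwise is blocked.
- brass_bell: Bystander: brass hand bell, 62 mm across, 100 mm tall, standing behind the runner; origin at the centre of its underside.
- soap_bar: Bystander: wrapped bar of soap, 51x75x25 mm, lying behind the runner; origin at the centre of its underside.
- candle_tin: Bystander: candle in a low round tin, 63 mm across, 43 mm tall, between the robot and the runner; origin at the centre of its underside.
- matchbox: Bystander: matchbox, 36x54x14 mm, between the robot and the runner; origin at the centre of its underside.
- spoon: Bystander: dark wooden spoon, 250 mm long, lying on the table beyond the runner's left end; origin at the centre of its underside.
- mill: Bystander: turned wooden pepper mill, 55 mm across, 162 mm tall, standing behind the runner; origin at the centre of its underside.
Not all that is in view belongs to the job. There is more than one size of the tin; the job needs the middle-sized.

How it is judged:
By the outcome, as a careful person would: the job done as asked, in the order asked, and still so for the second after the job is handed in, while the arm keeps its last pose, push and grip.
It also fails if it takes over 45 s, if anything falls off the work surface, if the arm or the gripper's body presses on something with over 40 N, if the wrist force passes 120 N, or if a joint passes its speed limit or range.

## Working session

There is one attempt and no reset: what is moved stays moved. The work goes in short steps, each a Python script; the robot and the scene stay as the last script left them, time stands still between calls to the robot, and variables do not carry over. Pictures are saved under pics/ and viewed, and the job is handed in when it is done.

```bash
ls; mkdir -p pics
python3 - <<'E'
from plant import ctrl,jaws,kinematics,eyes,order,sensors
import cv2,numpy as np
for n in ("side","top"):
    f=eyes.grab_frame(n); cv2.imwrite(f"pics/{n}0.png",f["color"][:,:,::-1])
    np.savez(f"pics/{n}0.npz",**{k:v for k,v in f.items()})
    print(f.keys(),f["K"],f["world_from_camera"].round(4))
print(sensors.read_time(),sensors.read_ee_pos(),sensors.read_ee_rot(),sensors.read_finger_gap(),sensors.read_wrist_force())
E
```

```text
pics
dict_keys(['color', 'K', 'world_from_camera']) [[350.77703699   0.         261.88259268]
 [  0.         350.77703699 191.74203615]
 [  0.           0.           1.        ]] [[-0.9168  0.2304 -0.3262  0.245 ]
 [-0.3992 -0.5061  0.7645  0.7559]
 [ 0.011   0.8312  0.5559  0.5833]
 [ 0.      0.      0.      1.    ]]
dict_keys(['color', 'K', 'world_from_camera']) [[394.99972024   0.         253.36579367]
 [  0.         394.99972024 189.89188748]
 [  0.           0.           1.        ]] [[-0.0148  0.9973 -0.0725  0.4484]
 [-0.9997 -0.0132  0.0213  0.0875]
 [ 0.0202  0.0728  0.9971  1.393 ]
 [ 0.      0.      0.      1.    ]]
0.1 [ 0.19521258 -0.59338703  0.23060773] [ 9.87397624e-01  1.58257771e-01 -1.22659715e-04 -6.28844801e-04] 1.0030935020237755 [-0.47022278 -0.69456303 -0.4103224 ]
```

View pics/side0.png

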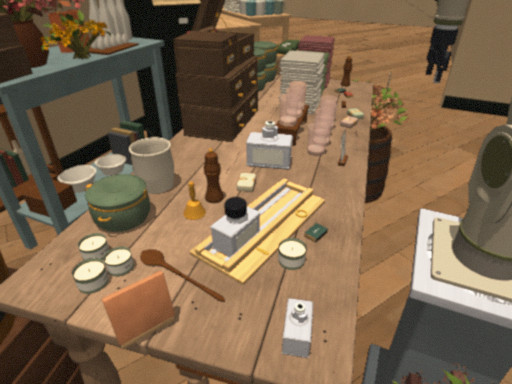

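View pics/top0.png

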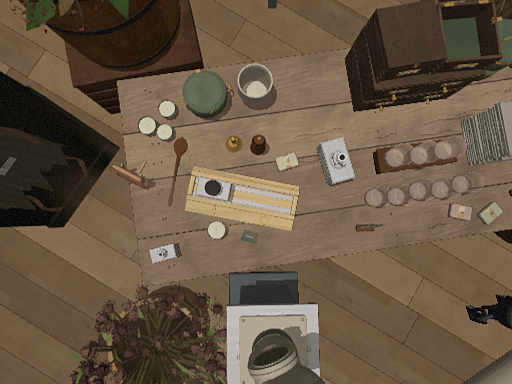

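Tin candidates in the top view are the tin in the groove with a black cap (212,188), a bigger capless one (338,160) and a smaller one (165,253). The middle-sized one is in the groove. I'll check it in a crop.

Run:
```python
import cv2,numpy as np
a=cv2.imread("pics/top0.png")[160:240,175:310]; a=cv2.resize(a,None,fx=5.5,fy=5.5,interpolation=cv2.INTER_CUBIC)
b=cv2.imread("pics/side0.png")[170:280,185:335]; b=cv2.resize(b,None,fx=5,fy=5,interpolation=cv2.INTER_CUBIC)
cv2.imwrite("pics/ta.png",a);cv2.imwrite("pics/sb.png",b)
```

```text
(no output)
```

View pics/ta.png

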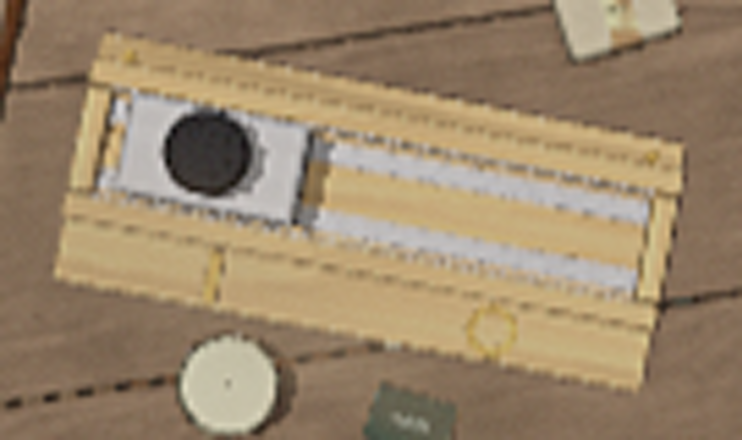

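View pics/sb.png

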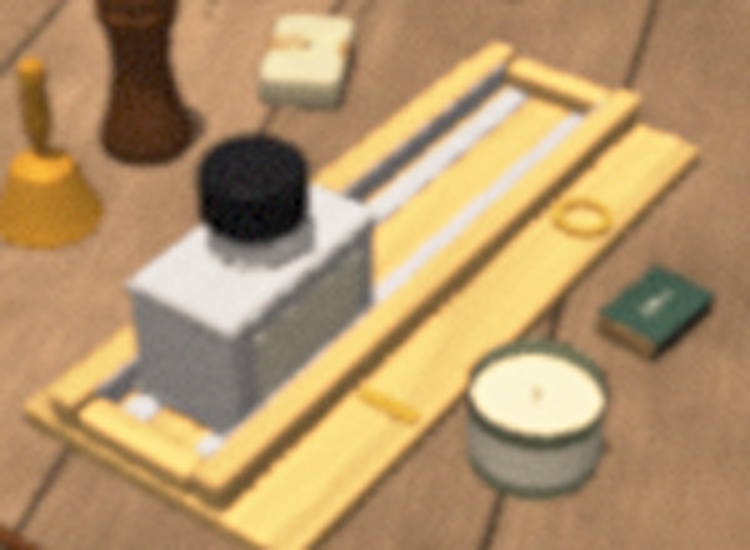

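```bash
cat > h.py <<'E'
import numpy as np
from scipy.optimize import least_squares
def load(n): 
    d=np.load(f"pics/{n}.npz"); return d["K"],d["world_from_camera"]
def proj(KT,P):
    K,T=KT; p=np.linalg.inv(T)@np.append(P,1); q=K@np.array([p[0],-p[1],-p[2]]); return q[:2]/q[2]
def ray(KT,uv):
    K,T=KT; d=np.linalg.solve(K,[uv[0],uv[1],1]); d=T[:3,:3]@np.array([d[0],-d[1],-d[2]]); return T[:3,3],d
def onz(KT,uv,z):
    o,d=ray(KT,uv); return o+d*(z-o[2])/d[2]
def tri(a,ua,b,ub):
    r=least_squares(lambda P:np.r_[proj(a,P)-ua,proj(b,P)-ub],[.5,0,.05]); return r.x,r.fun
E
python3 - <<'E'
from h import *
T=load("top0");S=load("side0")
t=lambda u,v:np.array([175+(u+.5)/5.5-.5,160+(v+.5)/5.5-.5])
s=lambda u,v:np.array([185+(u+.5)/5-.5,170+(v+.5)/5-.5])
for n,a,b in [("ring",(492,331),(583,217)),("bar",(214,273),(388,404)),("captop",(208,152),(254,167)),("candle",(229,384),(538,375))]:
    P,r=tri(T,t(*a),S,s(*b)); print(n,P.round(4),r.round(2), onz(T,t(*a),P[2]*0+.013).round(4),onz(S,s(*b),.013).round(4))
for n,uv in [("groove BL",(110,35)),("BR",(683,145)),("FL",(55,280)),("FR",(643,388))]: print(n,onz(T,t(*uv),.012).round(4))
E
```

```text
ring [0.4429 0.0222 0.013 ] [ 0.07  0.24 -0.2  -0.01] [0.4438 0.0224 0.013 ] [0.4425 0.022  0.013 ]
bar [0.4814 0.1974 0.0126] [ 0.18  0.48 -0.35 -0.03] [0.483 0.198 0.013] [0.4804 0.1976 0.013 ]
captop [0.5502 0.1917 0.1249] [ 0.1   0.22 -0.17 -0.02] [0.56   0.2013 0.013 ] [0.6243 0.0539 0.013 ]
candle [0.4128 0.1863 0.0471] [ 0.1   0.3  -0.21 -0.02] [0.4129 0.1891 0.013 ] [0.423  0.1499 0.013 ]
groove BL [0.6358 0.2633 0.012 ]
BR [ 0.5606 -0.1018  0.012 ]
FL [0.4801 0.2986 0.012 ]
FR [ 0.4063 -0.0728  0.012 ]
```

Run:
```python
import cv2
b=cv2.imread("pics/side0.png")[215:285,190:270]; b=cv2.resize(b,None,fx=8,fy=8,interpolation=cv2.INTER_CUBIC)
cv2.imwrite("pics/sc.png",b)
```

```text
(no output)
```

View pics/sc.png

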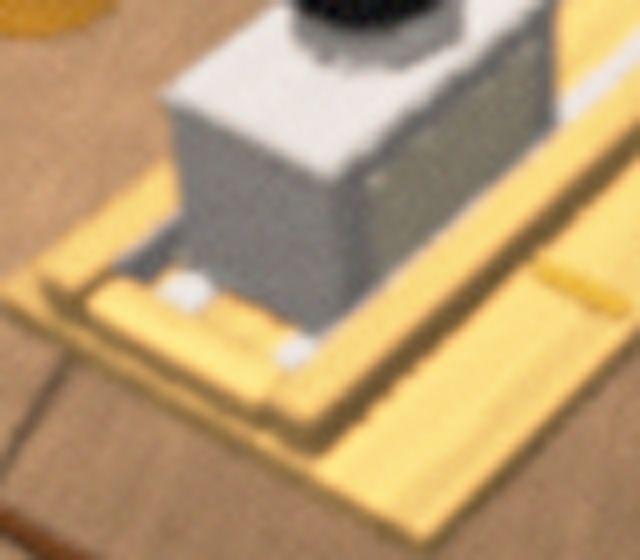

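```bash
cat > fit.py <<'E'
from h import *
T=load("top0");S=load("side0")
t=lambda u,v:np.array([175+(u+.5)/5.5-.5,160+(v+.5)/5.5-.5])
s=lambda u,v:np.array([185+(u+.5)/5-.5,170+(v+.5)/5-.5])
c=lambda u,v:np.array([190+(u+.5)/8-.5,215+(v+.5)/8-.5])
# p: x,y,yaw,xf(front edge),zl, capy, camT(3),camS(3)
def pts(p):
    x,y,w,xf,zl,cy=p[:6]
    R=np.array([[np.cos(w),-np.sin(w),0],[np.sin(w),np.cos(w),0],[0,0,1]])
    f=lambda a:R@np.array(a)+[x,y,0]
    zt=.084
    return [(f([-.07,-.09,zl+.003]),t(492,331),s(583,217)),(f([-.07,.09,zl+.003]),t(214,273),s(388,404)),
     (f([0,cy,.129]),t(208,152),s(254,167)),
     (f([xf,.19,zl]),t(55,278),c(428,532)),(f([xf,-.19,zl]),t(641,386),s(697,147)),
     (f([.031,cy+.055,zt]),t(134,95),c(170,98)),(f([-.031,cy+.055,zt]),t(118,190),c(333,178)),
     (f([.031,cy-.055,zt]),t(313,125),None),(f([-.031,cy-.055,zt]),t(297,223),s(370,218))]
def sh(KT,d):
    T2=KT[1].copy();T2[:3,3]+=d;return KT[0],T2
def res(p):
    r=[]
    A=sh(T,p[6:9]);B=sh(S,p[9:12])
    for P,a,b in pts(p):
        r+=list(proj(A,P)-a)
        if b is not None:r+=list(proj(B,P)-b)
    return np.r_[np.array(r)/.5,p[6:]/.0015]
r=least_squares(res,[.53,.09,-.2,-.1,.01,.09]+[0]*6,x_scale=[.01,.01,.01,.01,.01,.01]+[.001]*6)
print(r.x.round(4)); print((r.fun[:-6]*.5).round(2)); 
C=np.linalg.inv(r.jac.T@r.jac);print(np.sqrt(np.diag(C)).round(4)[:6])
x,y,w=r.x[:3];R=np.array([[np.cos(w),-np.sin(w)],[np.sin(w),np.cos(w)]])
for n,l in [("tin",(0,r.x[5])),("goal",(0,-.09))]: print(n,R@l+[x,y])
E
python3 fit.py
```

```text
[ 0.5306  0.0962 -0.2    -0.0889  0.0149  0.0983 -0.0007  0.0007  0.0007
  0.0007 -0.0007  0.0034]
[ 0.43 -0.29 -0.39 -0.41  0.05  0.69  0.23  0.06  0.01 -0.04 -0.18  0.17
 -0.31 -0.16 -0.35  0.75  0.53  0.38 -0.1  -0.4   0.11 -0.8  -1.16 -0.44
 -0.62  0.22 -0.01  0.27  0.09 -0.12 -0.52  0.37  1.95 -1.1 ]
[0.0012 0.0014 0.0031 0.0009 0.0013 0.0009]
tin [0.55013652 0.19249181]
goal [0.51273001 0.00796657]
```

```bash
sed -i 's/,s(370,218))\]/,None)]/' fit.py; python3 fit.py
cat >> h.py <<'E'
from scipy.spatial.transform import Rotation as Ro
def quat(w): return (Ro.from_euler('z',w)*Ro.from_euler('x',np.pi)).as_quat()
E
python3 - <<'E'
from h import *
from plant import kinematics
for h in (0,np.pi,-np.pi):
  for P,w in [((.55,.1925,.25),-.2),((.55,.1925,.095),-.2),((.513,.008,.095),-.2),((.513,.008,.089),-.2+1.13),((.513,.008,.15),-.2+1.13)]:
    j=kinematics.ik(P,quat(w+h)); print(h,P,w,None if j is None else np.round(j,2))
E
```

```text
[ 0.5303  0.0965 -0.2    -0.0885  0.0144  0.0976 -0.0009  0.0006  0.0006
  0.0009 -0.0006  0.0027]
[ 0.31 -0.27 -0.18 -0.39 -0.05  0.71  0.45  0.11  0.1   0.01  0.22 -0.14
 -0.38 -0.26 -0.28  0.73  0.42  0.27 -0.01 -0.43  0.19 -0.75 -0.77 -0.74
 -0.54  0.28  0.41 -0.03  0.18 -0.07 -0.44  0.42]
[0.0012 0.0014 0.0032 0.0009 0.0013 0.0009]
tin [0.54965222 0.192099  ]
goal [0.51237731 0.00825085]
0 (0.55, 0.1925, 0.25) -0.2 [ 0.41  0.41 -1.06  1.51  0.36  1.43 -2.44]
0 (0.55, 0.1925, 0.095) -0.2 [ 0.3   0.52 -0.91  1.7   0.44  1.15 -2.5 ]
0 (0.513, 0.008, 0.095) -0.2 [ 0.58  0.31 -0.78  1.88  0.25  1.05 -2.07]
0 (0.513, 0.008, 0.089) 0.9299999999999999 [ 0.64  0.34 -0.85  1.88  0.29  1.05 -0.97]
0 (0.513, 0.008, 0.15) 0.9299999999999999 [ 0.66  0.25 -0.85  1.82  0.2   1.16 -0.9 ]
3.141592653589793 (0.55, 0.1925, 0.25) -0.2 [ 0.5   0.5  -1.24  1.5   0.47  1.47  0.62]
3.141592653589793 (0.55, 0.1925, 0.095) -0.2 [ 0.39  0.58 -1.04  1.69  0.53  1.18  0.58]
3.141592653589793 (0.513, 0.008, 0.095) -0.2 [ 0.71  0.36 -0.94  1.87  0.33  1.07  1.02]
3.141592653589793 (0.513, 0.008, 0.089) 0.9299999999999999 [ 0.92  0.53 -1.23  1.87  0.55  1.14  1.98]
3.141592653589793 (0.513, 0.008, 0.15) 0.9299999999999999 [ 0.94  0.4  -1.23  1.81  0.4   1.22  2.09]
-3.141592653589793 (0.55, 0.1925, 0.25) -0.2 [ 0.5   0.5  -1.24  1.5   0.47  1.47  0.62]
-3.141592653589793 (0.55, 0.1925, 0.095) -0.2 [ 0.39  0.58 -1.04  1.69  0.53  1.18  0.58]
-3.141592653589793 (0.513, 0.008, 0.095) -0.2 [ 0.71  0.36 -0.94  1.87  0.33  1.07  1.02]
-3.141592653589793 (0.513, 0.008, 0.089) 0.9299999999999999 [ 0.92  0.53 -1.23  1.87  0.55  1.14  1.98]
-3.141592653589793 (0.513, 0.008, 0.15) 0.9299999999999999 [ 0.94  0.4  -1.23  1.81  0.4   1.22  2.09]
```

Run:
```python
from h import *
from plant import *
from plant import ctrl,jaws,kinematics,eyes,order,sensors
import cv2
q=quat(-.2+np.pi)
ctrl.move_to([.5497,.1921,.21],q)
print(sensors.read_time(),sensors.read_ee_pos(),sensors.read_wrist_force())
print(ctrl.move_linear([.5497,.1921,.1],feed=.06,threshold=6))
print(sensors.read_time(),sensors.read_ee_pos(),sensors.read_wrist_force())
f=eyes.grab_frame("side"); cv2.imwrite("pics/s1.png",cv2.resize(f["color"][130:280,170:340,::-1],None,fx=4,fy=4,interpolation=cv2.INTER_CUBIC))
```

```text
3.125 [0.55011137 0.19116231 0.20982965] [-0.12635697 -0.7495852   0.01581545]
False
5.1083 [0.54983833 0.19214404 0.10025537] [-0.16945823 -0.05910507 -0.94482527]
```

View pics/s1.png

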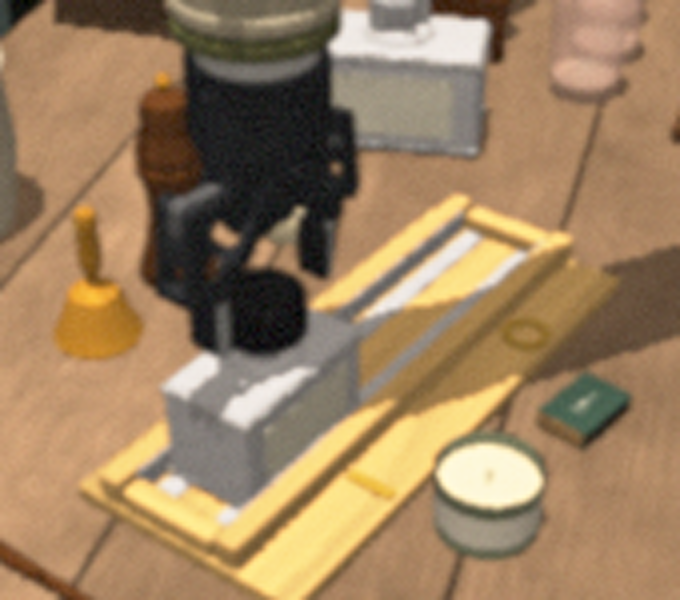

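The gripper straddles the cap (crop ~265,305) with its jaws along the groove, clear of the mill and bell. I'll go down a little, grip gently and check the force.

Run:
```python
from h import *
from plant import ctrl,jaws,kinematics,eyes,order,sensors
import cv2
print(ctrl.move_linear([.5497,.1921,.096],feed=.05,threshold=6))
print(jaws.grab(30))
print(sensors.read_time(),sensors.read_ee_pos(),sensors.read_wrist_force(),sensors.read_wrist_torque(),sensors.read_finger_gap())
f=eyes.grab_frame("side"); np.savez("pics/s2.npz",**f);cv2.imwrite("pics/s2.png",cv2.resize(f["color"][170:280,185:335,::-1],None,fx=5,fy=5,interpolation=cv2.INTER_CUBIC))
```

```text
False
False
5.825 [0.5498271  0.19252854 0.09639852] [-1.27820111  1.80071033  3.58635798] [0.30591288 0.09111904 0.0343288 ] 0.5828418021638697
```

View pics/s2.png

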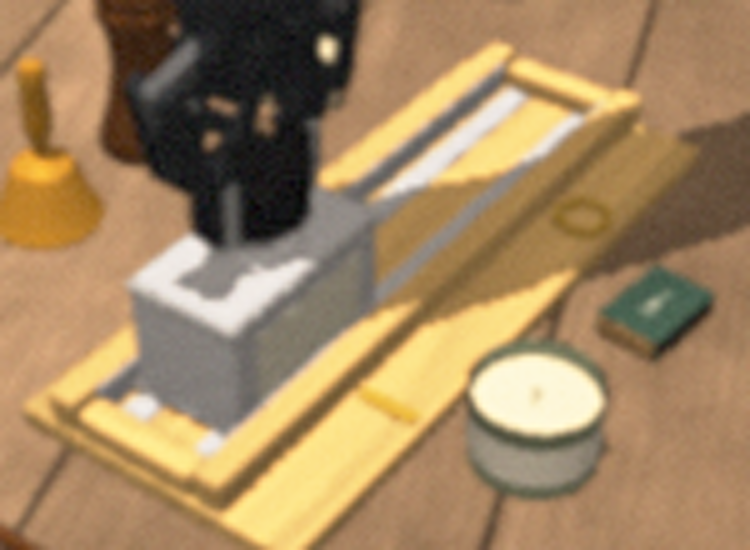

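Run:
```python
from h import *
from plant import ctrl,jaws,kinematics,eyes,order,sensors
import cv2
p=np.array([.5497,.1921,.0960]); d=np.array([np.sin(.2),np.cos(.2),0])
for L in (.03,.1876):
    print(ctrl.move_linear(p-L*d,feed=.06,threshold=15))
    print(sensors.read_time(),sensors.read_ee_pos(),sensors.read_wrist_force(),sensors.read_wrist_torque(),sensors.read_finger_gap())
f=eyes.grab_frame("side"); np.savez("pics/s3.npz",**f);cv2.imwrite("pics/s3.png",cv2.resize(f["color"][170:280,185:335,::-1],None,fx=5,fy=5,interpolation=cv2.INTER_CUBIC))
```

```text
False
6.525 [0.54405524 0.1622502  0.09625673] [-0.3420449  -0.02273583  5.87228515] [ 0.17482261 -0.07162776 -0.01317141] 0.5864180323005073
False
9.3 [0.51268217 0.00930262 0.09629772] [1.3633106  5.10701439 4.72001556] [ 1.17124573 -0.28079694  0.03764433] 0.5831268356716242
```

View pics/s3.png

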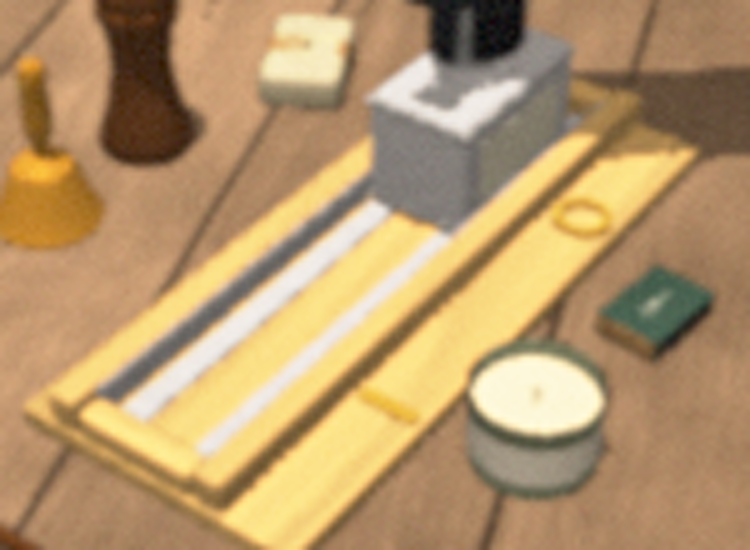

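The tin slid to the right end with its cap upright. I'll release it, step aside and measure it against the ring in both views.

Run:
```python
from h import *
from plant import ctrl,jaws,kinematics,eyes,order,sensors
import cv2
jaws.open_jaws()
p=sensors.read_ee_pos()
print(p,sensors.read_wrist_force())
ctrl.move_linear([p[0],p[1],.20],feed=.12)
ctrl.move_to([.56,.22,.22],quat(-.2+np.pi))
print(sensors.read_time())
for n in("side","top"):
    f=eyes.grab_frame(n); np.savez(f"pics/{n}4.npz",**f); c=f["color"][:,:,::-1]
    if n=="side": cv2.imwrite("pics/s4.png",cv2.resize(c[140:250,220:340],None,fx=5,fy=5,interpolation=cv2.INTER_CUBIC))
    else: cv2.imwrite("pics/t4.png",cv2.resize(c[160:240,175:310],None,fx=5.5,fy=5.5,interpolation=cv2.INTER_CUBIC))
```

```text
[0.51223301 0.00796334 0.09580578] [ 0.10811237 -0.60168672 -0.19581752]
11.6917
```

View pics/s4.png

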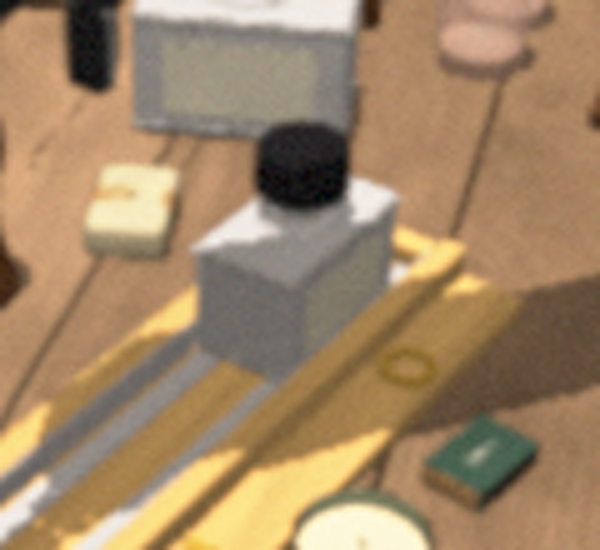

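View pics/t4.png

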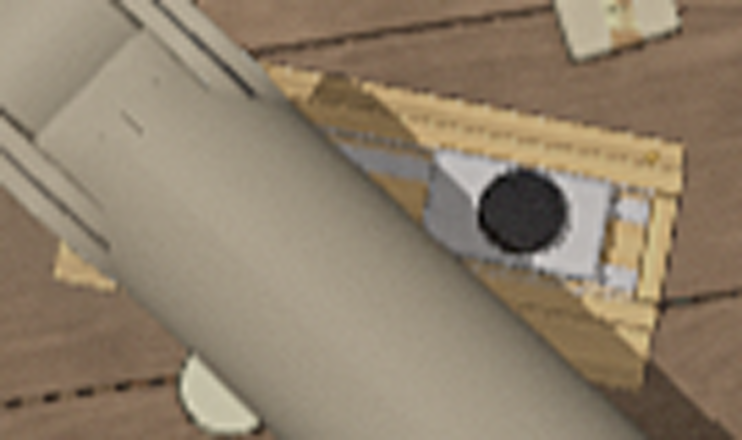

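```bash
cat > meas.py <<'E'
from h import *
import cv2,sys
def blob(n,roi,thr=60):
    im=np.load(f"pics/{n}.npz")["color"].max(2); x0,y0,x1,y1=roi
    big=cv2.resize(im[y0:y1,x0:x1],None,fx=8,fy=8,interpolation=cv2.INTER_CUBIC)
    k,l,st,ce=cv2.connectedComponentsWithStats((big<thr).astype(np.uint8)); i=1+np.argmax(st[1:,4])
    s=st[i]; print(n,"area",s[4]/64,"bbox",(s[:4]/8).round(1)); return (ce[i]+.5)/8-.5+[x0,y0]
def hull(KT,c,z0,z1,r=.025):
    a=np.linspace(0,2*np.pi,60); P=[proj(KT,[c[0]+r*np.cos(t),c[1]+r*np.sin(t),z]) for z in(z0,z1) for t in a]
    h=cv2.convexHull(np.array(P,np.float32)); m=cv2.moments(h); return np.array([m["m10"]/m["m00"],m["m01"]/m["m00"]]),m["m00"]
def cap(n,roi,w,z0,thr=60):
    KT=load(n); u=blob(n,roi,thr)
    r=least_squares(lambda c:hull(KT,c,z0,z0+.028)[0]-u,[.53,.1],x_scale=.01,diff_step=1e-3)
    # ring by centroid pixel given in the initial image
    print(n,"px",u.round(2),"cap",r.x.round(4),"hull area",hull(KT,r.x,z0,z0+.028)[1]); return r.x
if __name__=="__main__":
    ring={"top":np.array([175+(492.5)/5.5-.5,160+331.5/5.5-.5]),"side":np.array([185+583.5/5-.5,170+217.5/5-.5])}
    yv=np.array([np.sin(.2),np.cos(.2)]); xv=np.array([yv[1],-yv[0]])
    for n,roi in [("top0",(200,175,230,203)),("top4",(255,186,285,212)),("side0",(220,192,252,222)),("side4",(268,160,294,186))]:
        c=cap(n,roi,0,.101); k=n[:-1]
        R=onz(load(n),ring[k],.0164)[:2]; print("   rel along y",(c-R)@yv,"across",(c-R)@xv)
E
python3 meas.py
```

```text
top0 area 156.515625 bbox [ 5.2  5.5 15.4 15. ]
top0 px [212.49 186.91] cap [0.5525 0.1923] hull area 202.17337286041584
   rel along y 0.18793953547857734 across 0.0728361230328891
top4 area 178.1875 bbox [ 7.   4.9 15.6 15.2]
top4 px [269.31 198.17] cap [0.5135 0.0093] hull area 196.99291135417297
   rel along y 0.0007910787901826977 across 0.07099136411387968
side0 area 363.84375 bbox [ 5.2  5.5 20.8 21.1]
side0 px [235.21 207.61] cap [0.5489 0.195 ] hull area 455.1579536970239
   rel along y 0.1866127804986434 across 0.07198042831348651
side4 area 254.9375 bbox [ 3.5  5.1 18.  16.9]
side4 px [280.09 172.93] cap [0.512  0.0107] hull area 323.0804337998852
   rel along y -0.0013615048859054422 across 0.07238985923662355
```

Both views put the cap within about 1 mm of the ring along the runner (top +0.8, side −1.4), and the tin rests in its groove with the cap locked. Next I regrip and press.

Run:
```python
from h import *
from plant import ctrl,jaws,kinematics,eyes,order,sensors
import cv2
q=quat(-.2+np.pi); x,y=.5122,.0080
ctrl.move_to([x,y,.2],q)
print(ctrl.move_linear([x,y,.097],feed=.08,threshold=8))
jaws.grab(70)
rd=lambda:print(round(sensors.read_time(),2),sensors.read_ee_pos().round(4),sensors.read_wrist_force().round(2),sensors.read_wrist_torque().round(2),round(sensors.read_finger_gap(),3))
rd()
for z in (.094,.091):
    ctrl.move_linear([x,y,z],feed=.03); ctrl.dwell(.2); rd()
```

```text
False
14.54 [0.5126 0.0084 0.0975] [-0.79  1.17  5.24] [ 0.41  0.16 -0.05] 0.57
14.99 [0.5126 0.0084 0.0946] [-1.34  2.05  7.22] [0.34 0.22 0.01] 0.568
15.44 [0.5126 0.0084 0.0918] [-1.79  0.99  9.23] [0.24 0.53 0.02] 0.573
```

```bash
cat >> h.py <<'E'
def rd(sensors):
    print(round(sensors.read_time(),2),sensors.read_ee_pos().round(4),sensors.read_wrist_force().round(2),sensors.read_wrist_torque().round(2),round(sensors.read_finger_gap(),3),sensors.read_joints()[6].round(2))
E
python3 - <<'E'
from h import *
from plant import ctrl,jaws,kinematics,eyes,order,sensors
x,y=.5122,.0080
for z in (.0895,.088):
    ctrl.move_linear([x,y,z],feed=.03); ctrl.dwell(.15); rd(sensors)
E
```

```text
15.84 [0.5126 0.0084 0.0904] [-4.41  0.16 11.74] [0.28 0.61 0.03] 0.571 0.87
16.24 [0.513  0.0084 0.09  ] [-8.99 -0.77 26.39] [-0.03  1.69  0.03] 0.574 0.87
```

Run:
```python
from h import *
from plant import ctrl,jaws,kinematics,eyes,order,sensors
x,y,z=.5122,.0080,.0890
ctrl.move_linear([x,y,z],feed=.03); rd(sensors)
for a in (8,20):
    ctrl.move_to([x,y,z],quat(-.2+np.pi+np.radians(a))); rd(sensors)
```

```text
16.49 [0.5127 0.0084 0.0903] [-4.97  0.51 16.64] [0.17 1.03 0.06] 0.57 0.87
16.74 [0.5133 0.0083 0.0903] [-2.43 -0.07 15.07] [0.12 0.5  0.07] 0.571 1.0
17.04 [0.5136 0.0081 0.0904] [ 0.19 -0.99 13.64] [-0.05  0.16  0.04] 0.57 1.18
```

Run:
```python
from h import *
from plant import ctrl,jaws,kinematics,eyes,order,sensors
x,y,z=.5122,.0080,.0889
for a in (35,50,60,66):
    ctrl.move_to([x,y,z],quat(-.2+np.pi+np.radians(a))); ctrl.dwell(.1); rd(sensors)
    if sensors.read_wrist_force()[2]<12: z-=.0003
```

```text
17.48 [0.5137 0.008  0.0903] [ 0.08 -0.87 13.88] [-0.01  0.13  0.06] 0.571 1.41
17.91 [0.5137 0.008  0.0903] [ 0.27 -0.43 14.59] [-0.1   0.09  0.01] 0.576 1.64
18.28 [0.5136 0.008  0.0903] [-0.33 -1.14 14.01] [-0.15  0.06  0.06] 0.57 1.79
18.63 [0.5136 0.0081 0.0903] [-0.19 -0.47 13.05] [-0.1   0.06  0.06] 0.566 1.89
```

Run:
```python
from h import *
from plant import ctrl,jaws,kinematics,eyes,order,sensors
x,y=sensors.read_ee_pos()[:2]
for z in (.0935,.097,.100,.104):
    ctrl.move_linear([x,y,z],feed=.03); rd(sensors)
    if sensors.read_wrist_force()[2]<-2.5: print("pull"); break
```

```text
18.94 [0.5137 0.0081 0.0941] [-3.67 -0.92  8.27] [-0.02  0.7   0.02] 0.574 1.9
19.21 [0.5136 0.0081 0.0974] [-1.66  0.43  5.69] [0.12 0.42 0.05] 0.572 1.9
19.46 [0.5137 0.0081 0.1002] [-0.16  1.03  2.74] [ 0.18  0.12 -0.02] 0.568 1.9
19.74 [0.5135 0.0078 0.1039] [ 0.2   0.18 -0.25] [-0.02 -0.01  0.  ] 0.568 1.91
```

Run:
```python
from h import *
from plant import ctrl,jaws,kinematics,eyes,order,sensors
import cv2
x,y=sensors.read_ee_pos()[:2]
for z in (.112,.148):
    ctrl.move_linear([x,y,z],feed=.05); ctrl.dwell(.1); rd(sensors)
print(Ro.from_quat(sensors.read_ee_rot()).as_matrix()[:,2].round(4))
f=eyes.grab_frame("side"); np.savez("pics/side5.npz",**f);cv2.imwrite("pics/s5.png",cv2.resize(f["color"][130:250,220:340,::-1],None,fx=5,fy=5,interpolation=cv2.INTER_CUBIC))
f=eyes.grab_frame("top"); np.savez("pics/top5.npz",**f);cv2.imwrite("pics/t5.png",cv2.resize(f["color"][120:270,120:320,::-1],None,fx=4,fy=4,interpolation=cv2.INTER_CUBIC))
```

```text
20.15 [0.5135 0.0077 0.112 ] [ 0.47 -1.62 -0.53] [0.04 0.04 0.01] 0.571 1.92
21.12 [0.5133 0.0078 0.1477] [-0.5   0.67 -0.39] [0.02 0.03 0.02] 0.571 1.98
[-5.e-04  1.e-04 -1.e+00]
```

View pics/s5.png

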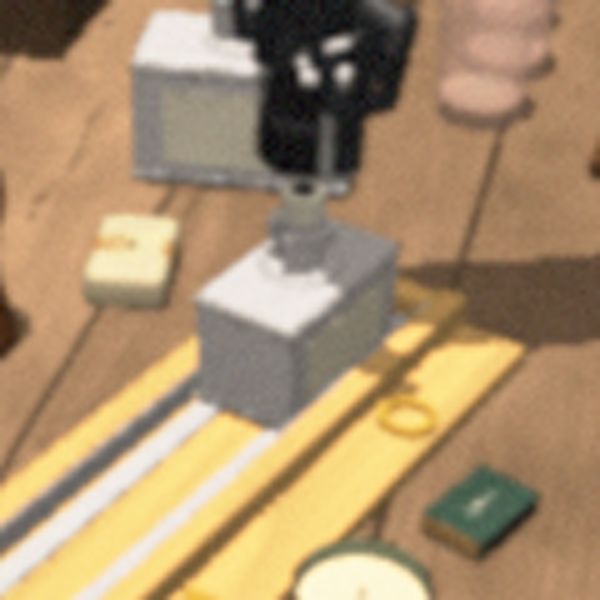

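View pics/t5.png

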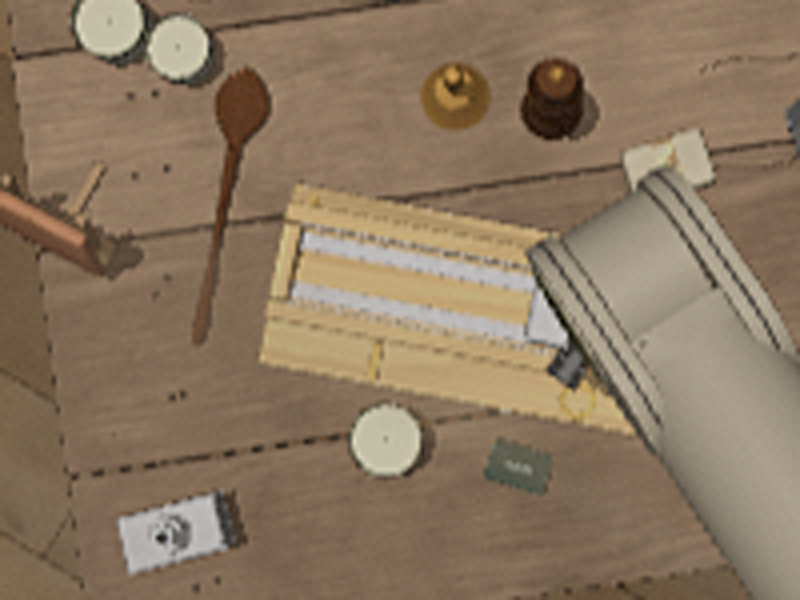

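The cap is off (side crop ~308,130), with the bare neck and white plug below it (~302,200). The tin body is at the same pixels as before opening (side-face bottom corner ~280,425), and the bystanders haven't moved. I'm handing in.

Run:
```python
from h import *
from plant import order,sensors
rd(sensors); order.job_done(); rd(sensors)
```

```text
21.22 [0.5134 0.0078 0.1477] [-0.03 -0.78 -0.07] [ 0.    0.04 -0.01] 0.569 1.98
the job is handed in; nothing more can be done
the job is handed in; nothing more can be done
```

I slid the middle-sized tin about 188 mm along its groove to the ring by its cap and let go. I then regripped the cap, pressed it until it bottomed, twisted it 66° counter-clockwise and lifted it off. I handed in at 21.2 s, holding the cap level above the mouth.

- **Slide:** With the tin at rest and the cap still on, the two cameras disagreed slightly on its place along the runner: top +0.8 mm, side −1.4 mm from the ring. Both are within the calibration error.
- **Opening:** The cap pressed against about 13–17 N during the twist, with a brief 26 N when it bottomed. The twist met almost no torque, and the lift showed no pull on the tin.
- **End state:** The cap's underside is about 34 mm above the mouth, worked out from the tool height. The tin had not moved in the side view, and the bystanders in view looked unmoved.
- **Not confirmed:** The arm hid the tin in the last top view, so only the side camera shows its final place. I could take no reading after handing in.

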